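Close the pressure-filter stand: beaker under the head, bayonet cap locked and held down

ROBOT

A 6-joint arm with a two-finger parallel gripper is mounted at the origin on the work surface; the furniture and walls round the work are solid. World frame = base frame: x ahead of the robot, y to its left, z up, the work surface at z = 0. Lengths are in m, angles in rad, forces in N, time in s.
With the tool pointing down it reaches from about 0.225 to 0.875 m from the base axis. Payload 3.4 kg.
Tool frame: the origin (TCP) lies at the very end of the fingers, on their centre line; the grasp point (between the pads) lies 19 mm behind it; z points along the fingers, y is the direction in which the jaws open and shut (so a half turn about z gives the same grasp; the last joint's range is limited). The gripper opens to 85 mm and grips with 20 to 120 N. Pads are 22 mm wide; open, the fingers measure 114 mm over their backs; the gripper's body (76 mm by 85 mm) begins 54 mm behind the grasp point. The pads swing forward as they close: fully open they stand 13 mm farther back than shut.
Start: joints at [1.216, 0.276, 1.505, -0, 1.361, -0.121], TCP at [0.133, 0.559, 0.231] pointing down, gripper open.
Joint ranges: [-2.89, 2.89], [-0.75, 2.08], [0.22, 2.7], [-1.18, 4.32], [0.11, 2.71], [-2.7, 2.7]. Speed limits (rad/s): [2.57, 2.57, 3.14, 3.14, 3.14, 3.14].

INTERFACE

Orientations are given as a unit quaternion [w, x, y, z].
In Python, from rig import get_state, get_image, calibration, sign_off gives the robot as it stands. The module is installed in compiled form; this text tells all that it offers.
- The arm moves only by the tool drive_tool, never from a script. Its argument "targets" is one flat list of numbers, 7 for each row, row after row: the turn, a rotation vector about the tool's x, y, z in degrees, then the shift along the tool's x, y, z in mm, then the opening, from 0 (shut) to 1 (fully open). In form: [wx, wy, wz, tx, ty, tz, fingers, wx, wy, wz, tx, ty, tz, fingers, ...]. A call has 1 to 12 rows; each row shifts and turns the commanded pose from where the row before left it, along the tool's axes as they then stand; what a row does not reach is not made up. A row lasts 1/8 s, in which the tool goes at most 62.5 mm and 10.7 degrees, less where a joint would pass 70% of its speed; a pose out of reach is approached as far as the arm can. A call is refused whole if a number of a shift passes 62.5 or a number of a turn 10.7, either way. A call with a gripper value outside its range is refused whole. The fingers move at their own pace and stop on an object; "grip_force" is the grip in N (left out, the last holds). Time passes only in rows, so rows that do not move let the fingers close. It gives the time, the measured TCP pose, the force and the opening at its end, in the units of the state.
- get_state(): the state, without advancing time (a new reading comes with each control period).
- get_image(name): name is "side" or "top" or "wrist"; returns the picture (480x640x3 uint8, red, green, blue); there is no depth.
- calibration(name): a dict with "mtx" (3x3 intrinsics, pixels), "distortion" ([k1, k2, p1, p2, k3] as OpenCV has them; the pictures are not rectified), "world_to_cam" (4x4, takes a point from world to camera coordinates); the wrist camera has in their place "hand_eye" (4x4, takes a point from camera to tool coordinates, whose origin is the TCP and whose axes are the flange's). Camera axes: x right, y down, z forward; pixel columns grow to the right and rows downward; lengths in m; the calibration is good to about 2 mm. A picture is of the moment at which its call begins: read the wrist's pose just before it. calibration takes no time and is no camera call.
- sign_off(): hands the job in, once; it reports no verdict.
The state is a dict: "clock": time; "qpos": joint angles; "qd": joint speeds; "effort": joint torques, N m; "position": TCP position; "ee_rot": TCP orientation; "contact_force": force on the tool from outside, world axes, zero at the start; "moment": the same for the moment, N m; "width": finger opening in m.
Only numpy, scipy, OpenCV 4.12 (cv2) and the standard library are available. Lean on these libraries where they do the work, as an engineer would, in place of code of your own. Each camera call takes 0.05 s, during which the arm holds its last target.

TASK

Get the filter stand ready for its leak test. First slide the carrier with its beaker all the way into the slot under the filter head, keeping the beaker upright in it; then fit the loose cap into the head: lugs into the entry slots, push down against the spring and turn clockwise (seen from above) about a quarter turn until it stops. Finish still gripping the cap by its bar and pressing it down flush on the rim of the head, without letting go, and leave the reagent bottle, the tip box and the marker where they are.

Things in the scene. Friction and masses are not known exactly. Their poses are not given: they have to be found in the camera images.
- stand: Filter stand, fixed: white U-shaped foot, two steel posts on its back foot, an arm holding the filter head. Origin on the bench straight below the head's axis, z up, +x into the slot (open mouth at -x). Legs 19 mm high are guide rails: slot 88 mm wide (y -44 to 44), x = -46 to the stop face at +52. Nothing of the stand is above the head's rim.
- slot_mouth (a point): Point on the bench on the slot's centre line, 77 mm before the stand's origin (stand x = -77), at the tip of the flared mouth: about 120 mm wide here, narrowing to 88 mm at x = -46. Beyond, each leg has a 6 mm lip inward over the slot, underside 13 mm above the bench; the carrier slides in on the bench, its plate under these lips.
- filter_head: Round steel pot on the stand, 80 mm across. Origin at the centre of its top rim, 178 mm above the bench, z up. Bore 44 mm in a 6 mm thick inner lip; two entry slots (40 degrees wide, out to radius 31) cut it on +x and -x, a small rib outside marks each. From them the cap's lugs turn clockwise under the lip to a solid stop after 80 degrees (1.40 rad); anticlockwise is blocked.
- seal_plate (a joint): Sprung plate inside the head, in m: 0 up, grows as pressed. The cap's nose meets it 9 mm before flush: about 3 N then, 9 N at flush (0.009). At the far end of the turn the lip has a 3 mm deep upward notch: a cap let go there springs up and stays 5 mm above flush.
- cap: Loose cap, upright on its nose on the bench: steel, black grip bar on top, brass nipple out of the edge at +x. Origin under the nose, z up, 70 mm tall, 0.18 kg. Nose 29 mm across, tapering over 10 mm to a 40 mm barrel up to z = 30. Two like lugs on +x and -x, to radius 28, 9 mm wide, z = 16 to 22 (fits either way round). Flange 80 mm across, z = 30 to 38.
- cap_grip (a point): Centre of the cap's grip bar, on its axis 54 mm above the cap's origin. The bar is 54 mm long along the cap's x (in line with the lugs), 16 mm thick along y, from z = 38 to 70 mm. With the cap flush its flange lies on the rim, its origin is 30 mm below the rim and the lugs are 2 mm clear under the lip: it turns freely from flush to 2 mm above.
- carrier: Loose grey beaker carrier on the bench before the mouth of the slot. Origin on its underside at the centre of the beaker well, z up; plate 84 mm wide (y), 10 mm thick, from x = -50 to its leading edge at x = +52; a 30 mm wide neck runs along -x to the handle. About 0.4 kg. Fully home, its origin and axes coincide with the stand's.
- carrier_handle (a point): Centre of the carrier's upright handle fin, at x = -110 mm, 32 mm above the carrier's underside. The fin is 42 mm long along the carrier's x, 12 mm thick along y, from z = 10 to its top at 54 mm.
- beaker: White plastic beaker, 86 mm tall, 59 mm (foot) to 70 mm (lip) across, standing loose in the 9 mm deep round well of the carrier, foot 10 mm above the carrier's underside. Origin at the centre of its underside.
- bottle_c: Bystander: reagent bottle with screw cap, 48 mm across, 105 mm tall. Origin at the centre of its underside.
- tip_box: Bystander: closed clear pipette-tip box, 94 x 126 x 89 mm. Origin at the centre of its underside.
- marker_black: Bystander: marker pen lying on the bench, 136 mm long, 12 mm thick. Origin at the centre of its underside.
Things that resemble listed ones, but are neither listed nor needed, are in the scene too. Of the things that look like the carrier, take the one that is farthest to the robot's left at the start.

How it is judged:
On the way, in this order (a step that is already met when the one before it is completed fails the run):
1. the carrier is fully home in the slot, the beaker standing in it under the filter head (x of carrier in the frame of stand above -0.006 m and horizontal distance between beaker and filter_head below 0.015 m and angle between beaker's own z axis and vertical below 0.1 rad), for 0.2 s.
2. the cap is pushed down flush in the head and turned to its stop (z of cap in the frame of filter_head below -0.0275 m and horizontal distance between cap and filter_head below 0.005 m and angle between the x axis of cap and the x axis of filter_head, either way round above 1.22 rad), for 0.2 s.
At the end, for the whole second after the job is handed in: Carrier within 6 mm of its stop, beaker upright within 15 mm of the head's axis; cap upright in the head, turned at least 70 degrees clockwise from the entry slots, its flange within 2.5 mm of the rim, held there against the spring by the fingers (over 3 N) and still (all of step 1 and all of step 2 and angle between cap's own z axis and vertical below 0.06 rad and contact force between the fingers and cap above 3 N and linear speed of cap below 0.02 m/s); the arm keeps its last pose, push and grip.
It fails at once if the beaker is tipped (angle between beaker's own z axis and vertical above 0.4 rad).
It fails at once if a bystander is disturbed (moved more than 3 cm) (distance of any of bottle_c, tip_box, marker_black from where it was at the start of the episode above 0.03 m).
It also fails if it takes over 61 s, if anything falls off the work surface, if the arm or the gripper's body presses on something with over 40 N, if the wrist force passes 120 N, or if a joint passes its speed limit or range.

## Working session

There is one attempt and no reset: what is moved stays moved. The work goes in short steps, Python scripts to look and compute and a tool call to move; the robot and the scene stay as the last step left them, time stands still between calls to the robot, and variables do not carry over. Pictures are saved under pics/ and viewed, and the job is handed in when it is done.

Besides the shell and the picture viewer there is one more tool, called after ">>>" by a JSON object that holds its "fn" and its "kwargs". drive_tool: Moves the arm, as the interface text tells. Its arguments: {"type":"object","properties":{"targets":{"type":"array"},"grip_force":{"type":"number"}},"required":["targets"]}

```bash
mkdir -p pics; ls; cat > h.py <<'E'
import numpy as np, cv2
from rig import get_state,get_image,calibration
from scipy.spatial.transform import Rotation as R
def save(img,n): cv2.imwrite('pics/'+n,cv2.cvtColor(img,cv2.COLOR_RGB2BGR))
def load(n): return cv2.cvtColor(cv2.imread('pics/'+n),cv2.COLOR_BGR2RGB)
def W2C(name,pose=None):
    c=calibration(name)
    if name!='wrist': return np.array(c['world_to_cam'])
    p,q=pose; T=np.eye(4); T[:3,:3]=R.from_quat([q[1],q[2],q[3],q[0]]).as_matrix(); T[:3,3]=p
    return np.linalg.inv(T@np.array(c['hand_eye']))
def ray(name,uv,pose=None):
    c=calibration(name); M=W2C(name,pose)
    n=cv2.undistortPoints(np.array(uv,float).reshape(-1,1,2),np.array(c['mtx']),np.array(c['distortion'])).reshape(-1,2)
    d=np.c_[n,np.ones(len(n))]@M[:3,:3]; o=-M[:3,:3].T@M[:3,3]
    return o,d
def onz(name,uv,z,pose=None):
    o,d=ray(name,uv,pose); t=(z-o[2])/d[:,2]; return o+d*t[:,None]
def proj(name,P,pose=None):
    c=calibration(name); M=W2C(name,pose)
    return cv2.projectPoints(np.array(P,float).reshape(-1,1,3),cv2.Rodrigues(M[:3,:3])[0],M[:3,3],np.array(c['mtx']),np.array(c['distortion']))[0].reshape(-1,2)
E
python3 - <<'E'
from h import *
s=get_state();print(s)
for n in ['side','top','wrist']:
    save(get_image(n),n+'0.png')
    c=calibration(n);print(n,c)
E
```

```text
pics
{'clock': 0.0, 'qpos': array([ 1.21598695e+00,  2.76570098e-01,  1.50613921e+00, -1.45012083e-05,
        1.36071054e+00, -1.21006483e-01]), 'qd': array([1.37537296e-03, 1.03119146e-03, 2.03534806e-03, 4.29102001e-05,
       9.69349033e-04, 4.51224236e-04]), 'effort': array([-1.24866729e-04, -4.16769969e+01, -2.45811045e+01, -2.86210206e-04,
        1.07999714e-02, -3.71077351e-05]), 'position': array([0.13304066, 0.55884357, 0.2304515 ]), 'ee_rot': array([-2.08417336e-04,  1.16633811e-01,  9.93174566e-01, -8.89534835e-04]), 'contact_force': array([-0.28039432, -0.23579945,  0.21411253]), 'moment': array([0.0388263 , 0.01803135, 0.01312263]), 'width': 0.08545110205565208}
side {'mtx': array([[498.33341454,   0.        , 319.97203238],
       [  0.        , 498.33341454, 241.54779336],
       [  0.        ,   0.        ,   1.        ]]), 'distortion': array([-0.09131805,  0.        ,  0.        ,  0.        ,  0.        ]), 'world_to_cam': array([[-0.87595693, -0.48213004, -0.01581405,  0.44086616],
       [-0.29031858,  0.5530788 , -0.78090906,  0.35667541],
       [ 0.38524613,
[... 526 characters left out ...]
-0.99478539,  1.02300458],
       [ 0.        ,  0.        ,  0.        ,  1.        ]])}
wrist {'mtx': array([[364.36440719,   0.        , 319.40942814],
       [  0.        , 364.36440719, 236.86400866],
       [  0.        ,   0.        ,   1.        ]]), 'distortion': array([-0.07411452,  0.        ,  0.        ,  0.        ,  0.        ]), 'hand_eye': array([[-1.01594294e-03, -9.56032607e-01, -2.93258625e-01,
         7.46119779e-02],
       [ 9.99999459e-01, -1.03718625e-03, -8.30615305e-05,
         7.48328893e-05],
       [-2.24754283e-04, -2.93258551e-01,  9.56033144e-01,
        -1.42657327e-01],
       [ 0.00000000e+00,  0.00000000e+00,  0.00000000e+00,
         1.00000000e+00]])}
```

View pics/top0.png

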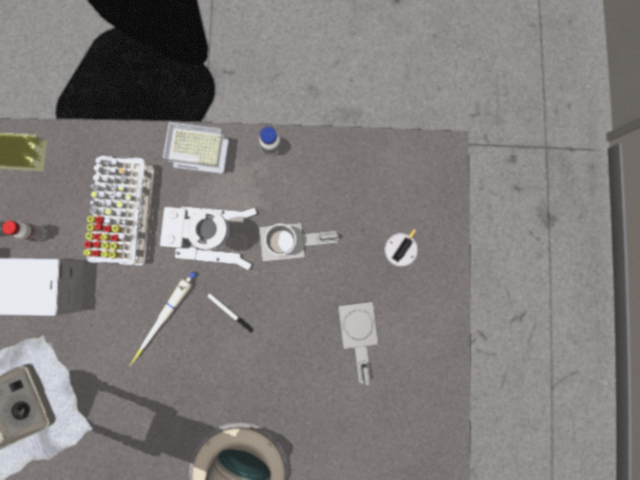

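View pics/side0.png

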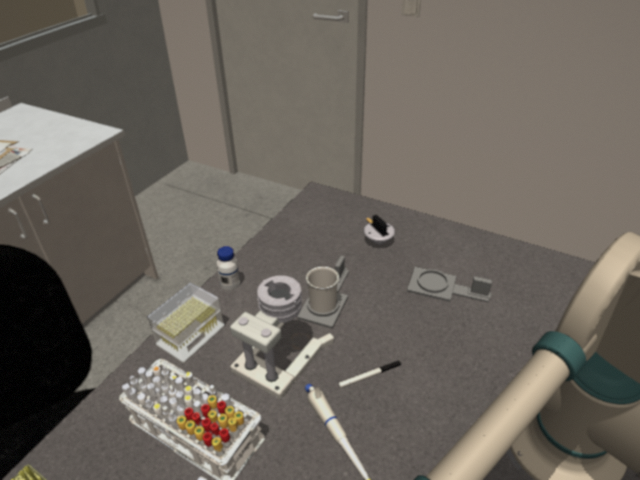

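View pics/wrist0.png

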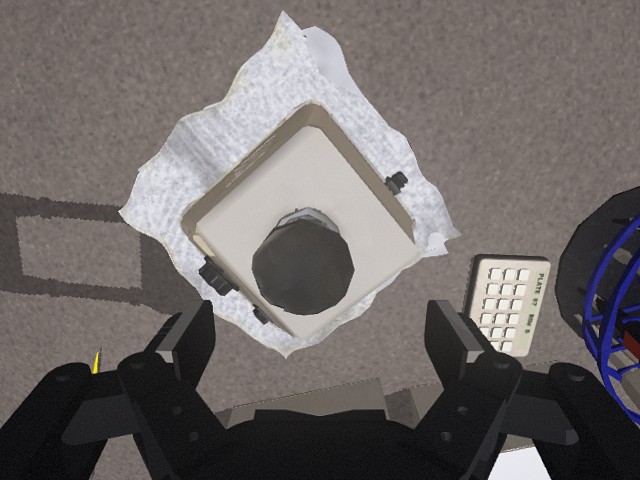

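```bash
python3 - <<'E'
from h import *
a=load('top0.png')[180:290,150:430]; b=cv2.resize(a[:,:140],None,fx=5.5,fy=5.5,interpolation=cv2.INTER_CUBIC); save(b,'z1.png')
b=cv2.resize(load('top0.png')[190:390,280:430],None,fx=3,fy=3,interpolation=cv2.INTER_CUBIC); save(b,'z2.png')
b=cv2.resize(load('side0.png')[200:400,220:420],None,fx=3,fy=3,interpolation=cv2.INTER_CUBIC); save(b,'z3.png')
E
```

```text
(no output)
```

View pics/z1.png

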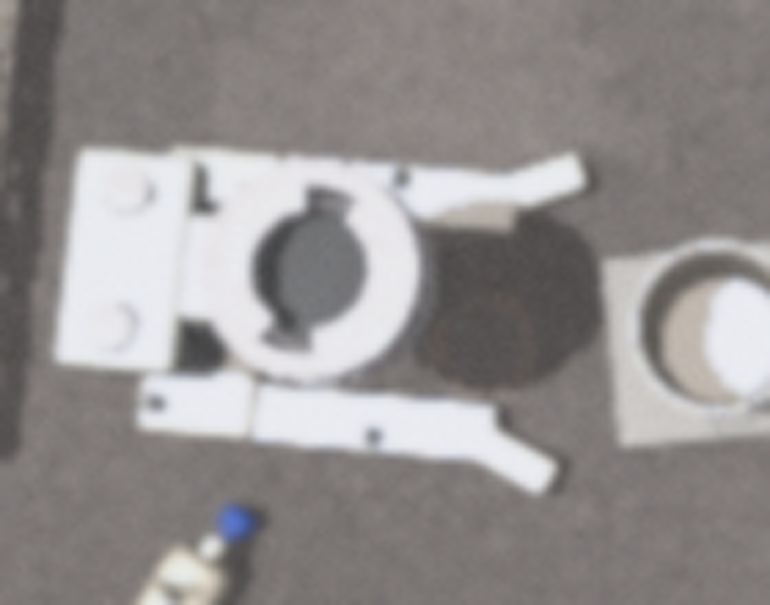

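View pics/z2.png

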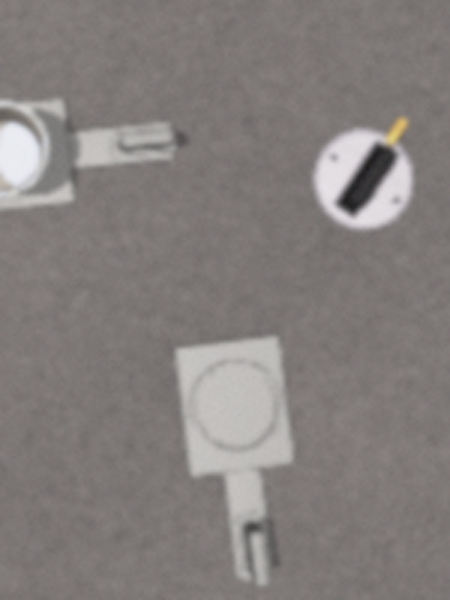

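View pics/z3.png

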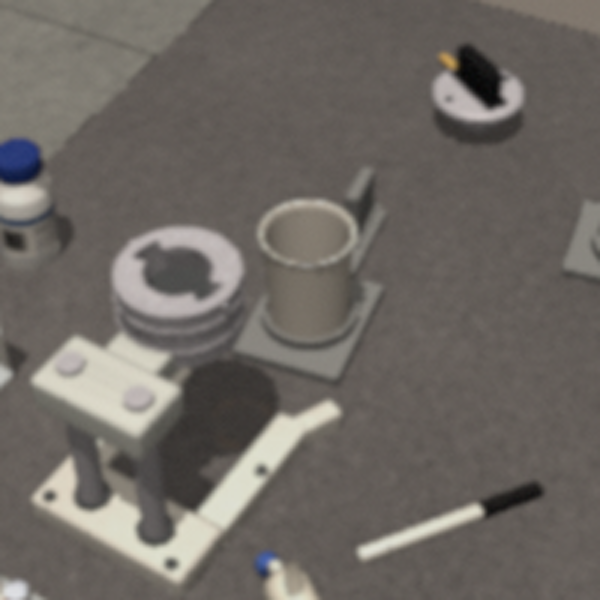

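```bash
python3 - <<'E'
from h import *
def f(p,s,ox,oy): return (np.array(p,float)+.5)/s-.5+[ox,oy]
z1=lambda *p:f(p,5.5,150,180); z2=lambda *p:f(p,3,280,190)
np.set_printoptions(precision=4,suppress=True)
print('head c',onz('top',z1((316,273)),.178))
s=onz('top',z1((332,192),(284,337)),.178);print('slots',s,np.degrees(np.arctan2(*(s[0]-s[1])[[1,0]])), np.linalg.norm(s[0]-s[1]))
# legs outer edges top z=.019
print('legs inner lower',onz('top',z1((255,378),(495,405)),.019))
print('tips',onz('top',z1((582,170),(548,480)),.019), 'kink',onz('top',z1((495,225),(490,432)),.019))
c=onz('top',z1((603,260),(622,445)),.010);print('carrier lead',c)
c2=onz('top',np.r_[z2((63,100)),z2((75,201))],.010);print('carrier rear',c2)
h=onz('top',z2((120,137),(172,130)),.054);print('fin',h)
print('cap flange',onz('top',z2((363,179)),.038)); b=onz('top',z2((388,148),(347,208)),.07);print('bar',b,b.mean(0));print('nip',onz('top',z2((403,122)),.034))
E
```

```text
head c [[0.5555 0.0568 0.178 ]]
slots [[0.5856 0.0522 0.178 ]
 [0.5316 0.0674 0.178 ]] -15.697158236200623 0.05611459601892825
legs inner lower [[0.5248 0.115  0.019 ]
 [0.5157 0.0113 0.019 ]]
tips [[ 0.6187 -0.0225  0.019 ]
 [ 0.484  -0.0126  0.019 ]] kink [[0.5937 0.0143 0.019 ]
 [0.504  0.013  0.019 ]]
carrier lead [[ 0.5806 -0.0321  0.01  ]
 [ 0.5    -0.0431  0.01  ]]
carrier rear [[ 0.5924 -0.1315  0.01  ]
 [ 0.5115 -0.1431  0.01  ]]
fin [[ 0.5598 -0.1762  0.054 ]
 [ 0.5662 -0.2162  0.054 ]]
cap flange [[ 0.5328 -0.3686  0.038 ]]
bar [[ 0.5549 -0.3807  0.07  ]
 [ 0.5084 -0.3493  0.07  ]] [ 0.5317 -0.365   0.07  ]
nip [[ 0.579  -0.4015  0.034 ]]
```

```bash
cat >> h.py <<'E'
np.set_printoptions(precision=4,suppress=True)
def pose():
    s=get_state(); return s['position'],s['ee_rot']
def mat(q): return R.from_quat([q[1],q[2],q[3],q[0]])
def down(th,tilt=0):
    # y_tool at world angle th deg, tool down, then tilt about tool y (deg)
    t=np.radians(th); y=np.array([np.cos(t),np.sin(t),0]); z=np.array([0,0,-1.]); x=np.cross(y,z)
    return R.from_matrix(np.c_[x,y,z])*R.from_rotvec([0,np.radians(tilt),0])
def plan(p,Rt,n,f,start=None):
    s=get_state(); P,Q=(s['position'],mat(s['ee_rot'])) if start is None else start
    rv=(Q.inv()*Rt).as_rotvec(); p=np.array(p); rows=[]
    for i in range(n):
        Qi=Q*R.from_rotvec(rv*i/n)
        sh=Qi.inv().apply((p-P)/n)*1000; rows.append(list(np.round(np.degrees(rv/n),1))+list(np.round(sh,1))+[f])
    print('dist',np.linalg.norm(p-P),'turn',np.degrees(np.linalg.norm(rv)))
    for r in rows: print(', '.join('%g'%v for v in r)+',')
E
python3 - <<'E'
from h import *
plan([.55,-.17,.25],down(6),16,1)
E
```

```text
dist 0.8399951558992796 turn 70.60397942952595
-0, 0, 4.4, -35.9, -38.3, -1.2, 1,
-0, 0, 4.4, -38.7, -35.4, -1.2, 1,
-0, 0, 4.4, -41.4, -32.3, -1.2, 1,
-0, 0, 4.4, -43.7, -29, -1.2, 1,
-0, 0, 4.4, -45.8, -25.6, -1.2, 1,
-0, 0, 4.4, -47.7, -22, -1.2, 1,
-0, 0, 4.4, -49.2, -18.3, -1.2, 1,
-0, 0, 4.4, -50.5, -14.4, -1.2, 1,
-0, 0, 4.4, -51.4, -10.5, -1.2, 1,
-0, 0, 4.4, -52.1, -6.5, -1.2, 1,
-0, 0, 4.4, -52.4, -2.5, -1.2, 1,
-0, 0, 4.4, -52.5, 1.6, -1.2, 1,
-0, 0, 4.4, -52.2, 5.6, -1.2, 1,
-0, 0, 4.4, -51.6, 9.6, -1.2, 1,
-0, 0, 4.4, -50.7, 13.5, -1.2, 1,
-0, 0, 4.4, -49.5, 17.4, -1.2, 1,
```

>>> {"fn": "drive_tool", "kwargs": {"targets": [0, 0, 4.4, -36, -38, -1, 1, 0, 0, 4.4, -39, -35, -1, 1, 0, 0, 4.4, -41, -32, -1, 1, 0, 0, 4.4, -44, -29, -1, 1, 0, 0, 4.4, -46, -26, -1, 1, 0, 0, 4.4, -48, -22, -1, 1, 0, 0, 4.4, -49, -18, -1, 1, 0, 0, 4.4, -50, -14, -1, 1, 0, 0, 4.4, -51, -10, -1, 1, 0, 0, 4.4, -52, -6, -1, 1, 0, 0, 4.4, -52, -2, -1, 1, 0, 0, 4.4, -52, 2, -1, 1], "grip_force": 40}}

```text
clock: 1.65
position: [0.4487, 0.0149, 0.2433]
ee_rot: [-0.0, 0.547, 0.837, 0.0]
contact_force: [1.0, 0.1, 0.2]
width: 0.0854
```

>>> {"fn": "drive_tool", "kwargs": {"targets": [0, 0, 4.4, -52, 6, -2, 1, 0, 0, 4.4, -52, 10, -2, 1, 0, 0, 4.4, -51, 13, -2, 1, 0, 0, 4.4, -49, 17, -2, 1, 0, 0, 0, 0, 0, 0, 1]}}

```text
clock: 2.28
position: [0.5543, -0.1686, 0.2502]
ee_rot: [0.0, 0.669, 0.743, -0.0]
contact_force: [0.2, 0.8, -0.4]
width: 0.0856
```

```bash
python3 - <<'E'
from h import *
import pickle
p=pose();print(p); save(get_image('wrist'),'w1.png'); pickle.dump(p,open('w1.pkl','wb')); print(get_state()['clock'])
E
```

```text
(array([ 0.5543, -0.1686,  0.2502]), array([ 0.0002,  0.6692,  0.7431, -0.0004]))
2.325
```

View pics/w1.png

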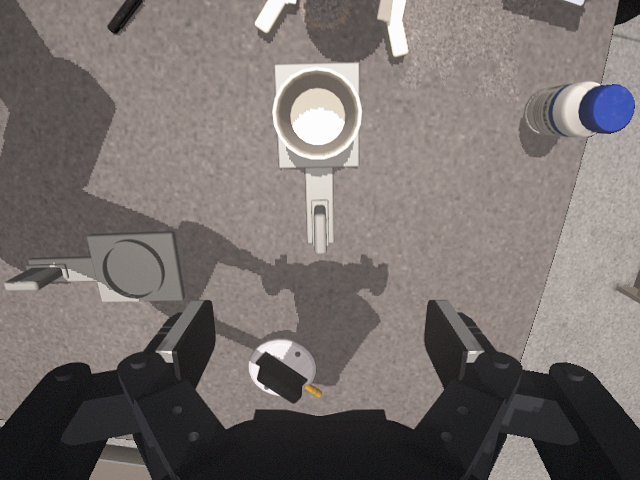

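```bash
python3 - <<'E'
from h import *
b=cv2.resize(load('w1.png')[0:265,230:430],None,fx=3,fy=3,interpolation=cv2.INTER_CUBIC)[:, :]; save(cv2.resize(load('w1.png')[150:265,250:400],None,fx=5,fy=5,interpolation=cv2.INTER_CUBIC),'z5.png')
save(cv2.resize(load('w1.png')[0:180,240:420],None,fx=3.3,fy=3.3,interpolation=cv2.INTER_CUBIC),'z6.png')
save(cv2.resize(load('w1.png')[330:410,230:340],None,fx=6,fy=6,interpolation=cv2.INTER_CUBIC),'z7.png')
E
```

```text
(no output)
```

View pics/z5.png

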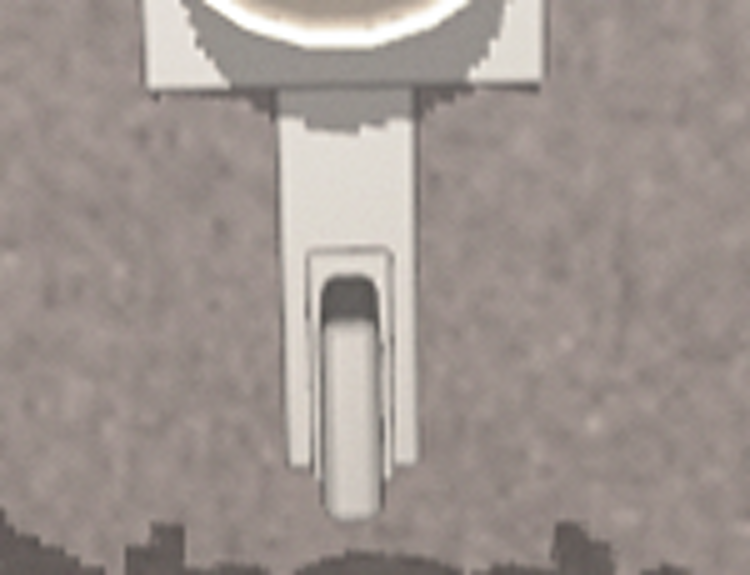

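View pics/z6.png

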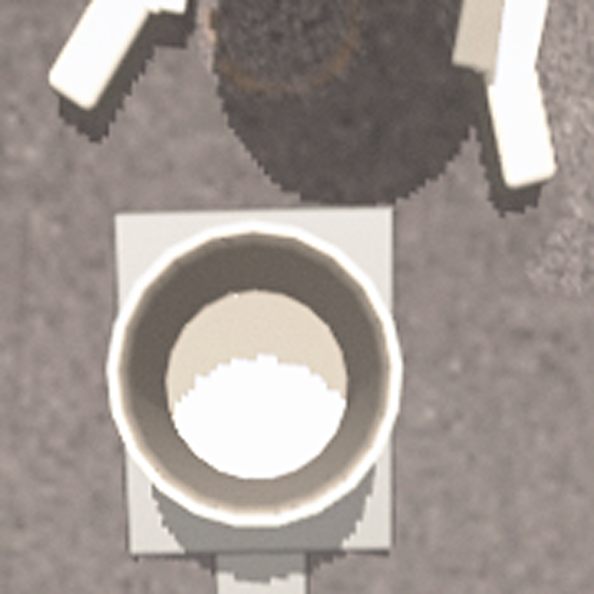

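View pics/z7.png

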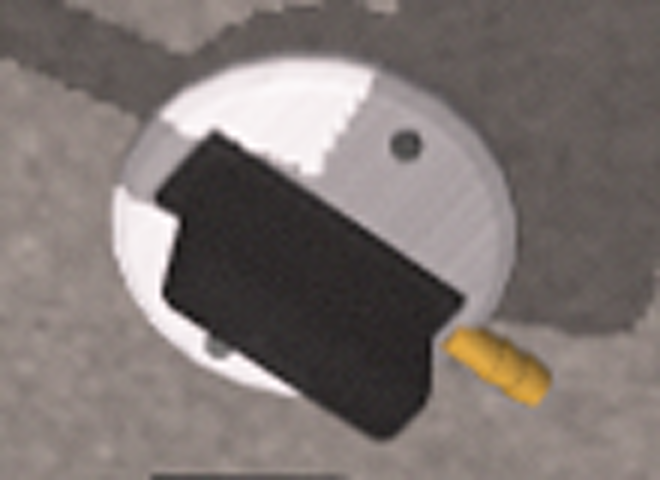

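```bash
python3 - <<'E'
from h import *
import pickle
p=pickle.load(open('w1.pkl','rb'))
def f(pp,s,ox,oy): return (np.array(pp,float)+.5)/s-.5+[ox,oy]
fin=onz('wrist',f([(353,322),(354,520)],5,250,150),.054,p);print('fin',fin,fin.mean(0),np.linalg.norm(fin[0]-fin[1]),np.degrees(np.arctan2(*(fin[0]-fin[1])[[1,0]])))
c=onz('wrist',f([(116,214),(391,208),(131,554),(391,551)],3.3,240,0),.010,p);print('corn',c)
L=c[:2].mean(0);B=c[2:].mean(0);d=(L-B)/np.linalg.norm(L-B);print(np.linalg.norm(L-B),np.linalg.norm(c[0]-c[1]),np.degrees(np.arctan2(d[1],d[0])),'center',L-d*.052,'fin pred',L-d*.162)
t=onz('wrist',f([(90,107),(510,186)],3.3,240,0),.019,p);print('tips',t,t.mean(0),np.linalg.norm(t[0]-t[1]))
print('cap',onz('wrist',f([(314,225)],6,230,330),.038,p))
# stand recheck from side: head rim circle
print('headside',onz('side',f([(178,272)],3,220,200),.178))
E
```

```text
fin [[ 0.5558 -0.1749  0.054 ]
 [ 0.5602 -0.2147  0.054 ]] [ 0.558  -0.1948  0.054 ] 0.04010741816554459 96.25600348004576
corn [[ 0.4974 -0.0407  0.01  ]
 [ 0.578  -0.0307  0.01  ]
 [ 0.5095 -0.1403  0.01  ]
 [ 0.591  -0.1308  0.01  ]]
0.10064452805221716 0.08123612235767026 97.17988097238317 center [ 0.5442 -0.0873  0.01  ] fin pred [ 0.5579 -0.1964  0.01  ]
tips [[ 0.4889 -0.0139  0.019 ]
 [ 0.6106 -0.0223  0.019 ]] [ 0.5498 -0.0181  0.019 ] 0.121961890838383
cap [[ 0.5311 -0.3639  0.038 ]]
headside [[0.5535 0.0604 0.178 ]]
```

```bash
python3 - <<'E'
from h import *
Rt=down(6.7,15); G=np.array([.5574,-.1911,.0196]); z=Rt.apply([0,0,1]);print(z)
S=G-z*.08; plan(S,Rt,4,1)
plan(G,Rt,4,1,start=(S,Rt))
E
```

```text
[-0.0302  0.2571 -0.9659]
dist 0.1600320480244469 turn 14.940627967435578
-0, 3.7, -0.2, -11.5, 0.6, 38.3, 1,
-0, 3.7, -0.2, -13.9, 0.5, 37.5, 1,
-0, 3.7, -0.2, -16.3, 0.5, 36.5, 1,
-0, 3.7, -0.2, -18.7, 0.4, 35.4, 1,
dist 0.07999999999999999 turn 0.0
0, 0, 0, -0, 0, 20, 1,
0, 0, 0, -0, 0, 20, 1,
0, 0, 0, -0, 0, 20, 1,
0, 0, 0, -0, 0, 20, 1,
```

>>> {"fn": "drive_tool", "kwargs": {"targets": [0, 3.7, -0.2, -11.5, 0.6, 38.3, 1, 0, 3.7, -0.2, -13.9, 0.5, 37.5, 1, 0, 3.7, -0.2, -16.3, 0.5, 36.5, 1, 0, 3.7, -0.2, -18.7, 0.4, 35.4, 1, 0, 0, 0, 0, 0, 0, 1]}}

```text
clock: 2.95
position: [0.5577, -0.2097, 0.0949]
ee_rot: [-0.1, 0.658, 0.742, 0.085]
contact_force: [-0.4, -0.5, 0.4]
width: 0.0859
```

```bash
python3 - <<'E'
from h import *
import pickle
p=pose();print(p,get_state()['contact_force']); im=get_image('wrist');save(im,'w2.png'); pickle.dump(p,open('w2.pkl','wb'))
Rt=down(6.7,15); G=np.array([.5574,-.1911,.0196]);plan(G,Rt,4,1)
print(proj('wrist',[.558,-.1958,.054],p), proj('wrist',[G],p))
E
```

```text
(array([ 0.5577, -0.2097,  0.0949]), array([-0.0997,  0.6575,  0.7419,  0.0854])) [-0.3735 -0.5291  0.3509]
dist 0.07970829953404301 turn 0.29166849027209973
-0, 0, 0.1, -0.6, 0.2, 19.9, 1,
-0, 0, 0.1, -0.6, 0.2, 19.9, 1,
-0, 0, 0.1, -0.6, 0.2, 19.9, 1,
-0, 0, 0.1, -0.6, 0.2, 19.9, 1,
[[322.942  263.4954]] [[322.5889 250.3554]]
```

View pics/w2.png

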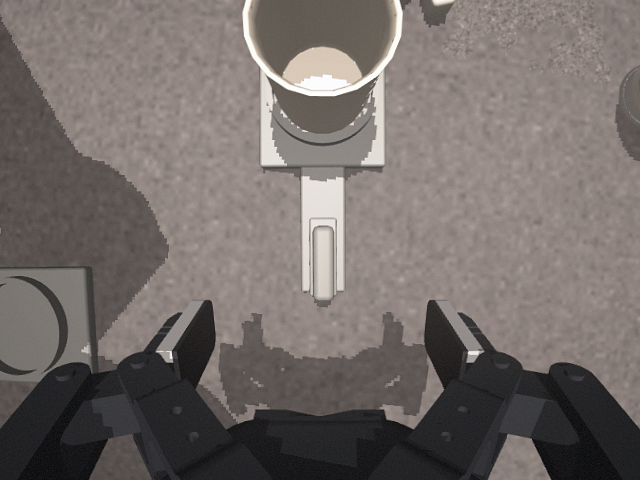

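>>> {"fn": "drive_tool", "kwargs": {"targets": [0, 0, 0, -0.5, 0, 20, 1, 0, 0, 0, -0.5, 0, 20, 1, 0, 0, 0, -0.5, 0, 20, 1, 0, 0, 0, -0.5, 0, 20, 1, 0, 0, 0, 0, 0, 0, 0, 0, 0, 0, 0, 0, 0, 0, 0, 0, 0, 0, 0, 0, 0, 0, 0, 0, 0, 0, 0, 0, 0], "grip_force": 60}}

```text
schema error: expected a multiple of 7 numbers
```

```bash
python3 - <<'E'
from h import *
s=get_state();print(s['position'],s['width'],s['contact_force'],s['moment']);print(mat(s['ee_rot']).as_matrix())
E
```

```text
[ 0.559  -0.2094  0.0972] 0.08504041705778 [1.6326 0.9376 0.434 ] [-0.1488 -0.0303  0.0377]
[[-0.1172  0.9926 -0.0324]
 [ 0.959   0.1216  0.2561]
 [ 0.2582 -0.0011 -0.9661]]
```

>>> {"fn": "drive_tool", "kwargs": {"targets": [0, 0, 0, -0.5, 0, 20, 1, 0, 0, 0, -0.5, 0, 20, 1, 0, 0, 0, -0.5, 0, 20, 1, 0, 0, 0, -0.5, 0, 20, 1, 0, 0, 0, 0, 0, 0, 0, 0, 0, 0, 0, 0, 0, 0, 0, 0, 0, 0, 0, 0, 0, 0, 0, 0, 0, 0, 0, 0], "grip_force": 60}}

```text
clock: 4.0
position: [0.5583, -0.1927, 0.021]
ee_rot: [-0.095, 0.657, 0.743, 0.086]
contact_force: [-1.4, -0.0, 1.5]
width: 0.0121
```

```bash
python3 - <<'E'
from h import *
s=get_state();print(s['clock'],s['position'],s['width'],s['contact_force'],s['moment']);print(mat(s['ee_rot']).as_matrix())
save(get_image('wrist'),'w3.png');s=get_state();print(s['clock'],s['position'],s['width'])
E
```

```text
4.0 [ 0.5583 -0.1927  0.021 ] 0.012059671208015333 [-1.4132 -0.0243  1.5315] [-0.1775  0.3731  0.149 ]
[[-0.1185  0.9925 -0.0284]
 [ 0.9598  0.1219  0.253 ]
 [ 0.2546  0.0027 -0.9671]]
4.05 [ 0.5583 -0.1928  0.0211] 0.011270723935821273
```

View pics/w3.png

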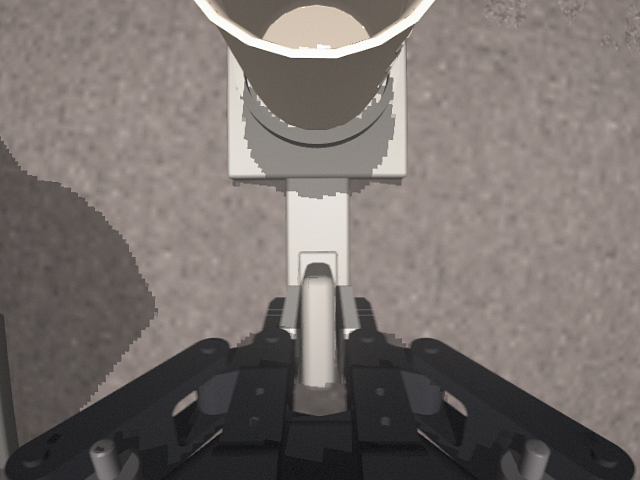

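```bash
python3 - <<'E'
from h import *
s=get_state()
Q=mat(s['ee_rot']); P=s['position']
Rt=R.from_rotvec([0,0,np.radians(-10.8)])*Q
T=[.5387,-.1826,P[2]]
plan(T,Rt,4,0)
d=np.array([.0663,.9978,0]); plan(np.array(T)+d*.085,Rt,7,0,start=(np.array(T),Rt))
E
```

```text
dist 0.02206114302289256 turn 10.800000000000008
-0.7, -0, 2.6, 3, -4.5, 0.8, 0,
-0.7, -0, 2.6, 2.8, -4.7, 0.7, 0,
-0.7, -0, 2.6, 2.6, -4.8, 0.7, 0,
-0.7, -0, 2.6, 2.4, -4.9, 0.6, 0,
dist 0.08500002252499703 turn 0.0
0, 0, 0, 11.7, 0, 3.1, 0,
0, 0, 0, 11.7, 0, 3.1, 0,
0, 0, 0, 11.7, 0, 3.1, 0,
0, 0, 0, 11.7, 0, 3.1, 0,
0, 0, 0, 11.7, 0, 3.1, 0,
0, 0, 0, 11.7, 0, 3.1, 0,
0, 0, 0, 11.7, 0, 3.1, 0,
```

>>> {"fn": "drive_tool", "kwargs": {"targets": [-0.7, 0, 2.6, 3, -4.5, 0.8, 0, -0.7, 0, 2.6, 2.8, -4.7, 0.7, 0, -0.7, 0, 2.6, 2.6, -4.8, 0.7, 0, -0.7, 0, 2.6, 2.4, -4.9, 0.6, 0, 0, 0, 0, 0, 0, 0, 0]}}

```text
clock: 4.68
position: [0.539, -0.1836, 0.0211]
ee_rot: [-0.086, 0.724, 0.678, 0.095]
contact_force: [-0.2, -4.3, 5.3]
width: 0.0115
```

```bash
python3 - <<'E'
from h import *
s=get_state();print(s['clock'],s['position'],s['width'],s['contact_force'],s['moment']);print(mat(s['ee_rot']).as_matrix())
a=get_image('top');save(a,'t4.png');save(cv2.resize(a[190:290,150:340],None,fx=4,fy=4,interpolation=cv2.INTER_CUBIC),'t4z.png')
save(get_image('wrist'),'w4.png')
E
```

```text
4.675 [ 0.539  -0.1836  0.0211] 0.011500477960462479 [-0.1923 -4.2758  5.3217] [-0.3467  0.4481 -0.029 ]
[[ 0.0632  0.9978  0.0215]
 [ 0.9651 -0.0666  0.2531]
 [ 0.254   0.0048 -0.9672]]
```

View pics/t4z.png

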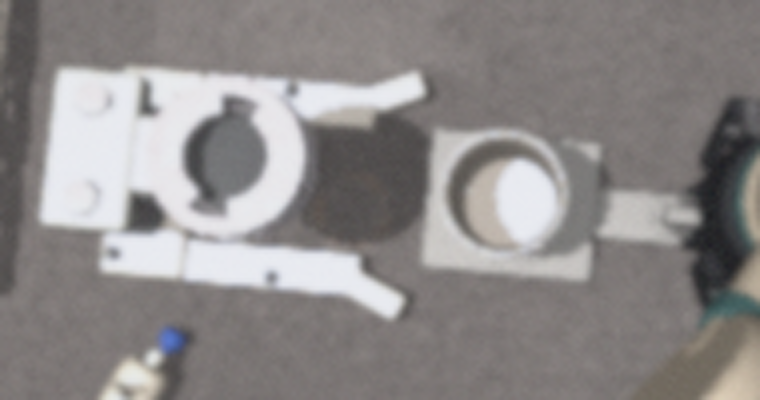

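View pics/w4.png

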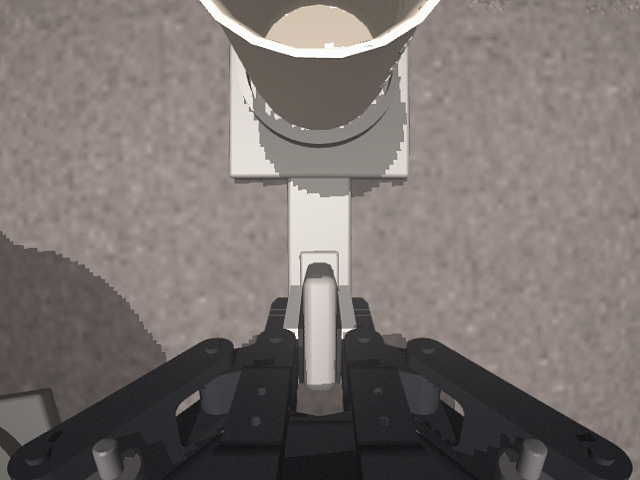

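```bash
python3 - <<'E'
from h import *
f=lambda pp:(np.array(pp,float)+.5)/4-.5+[150,190]
c=onz('top',f([(437,130),(423,265),(600,146),(590,278)]),.010)
L=c[:2].mean(0);B=c[2:].mean(0);d=(L-B)/np.linalg.norm(L-B);print(c,np.linalg.norm(L-B),np.degrees(np.arctan2(d[1],d[0])),'center',L-d*.052)
g=onz('top',f([(104,238),(358,262),(100,270),(345,295)]),.019);print(g);
for i in (0,2): v=g[i]-g[i+1];print(np.degrees(np.arctan2(v[1],v[0])))
g=onz('top',f([(130,68),(370,84)]),.019);v=g[0]-g[1];print(g,np.degrees(np.arctan2(v[1],v[0])))
t=onz('top',f([(415,72),(426,93),(405,292),(392,318)]),.019);print('tips',t)
E
```

```text
[[ 0.592  -0.0309  0.01  ]
 [ 0.5107 -0.0253  0.01  ]
 [ 0.5848 -0.1292  0.01  ]
 [ 0.5052 -0.1252  0.01  ]] 0.0992723574342191 86.35104811218332 center [ 0.548 -0.08   0.01 ]
[[0.5217 0.1631 0.019 ]
 [0.5112 0.0122 0.019 ]
 [0.5027 0.1645 0.019 ]
 [0.4915 0.0192 0.019 ]]
86.01138925776354
85.58831699776286
[[0.6237 0.1528 0.019 ]
 [0.6176 0.0091 0.019 ]] 87.59673963105271
tips [[ 0.6256 -0.0174  0.019 ]
 [ 0.6131 -0.0245  0.019 ]
 [ 0.4941 -0.0161  0.019 ]
 [ 0.4786 -0.009   0.019 ]]
```

>>> {"fn": "drive_tool", "kwargs": {"targets": [0, 0, 0, 6, 0, 1.6, 0, 0, 0, 0, 10, 0, 2.6, 0, 0, 0, 0, 11.6, 0, 3, 0, 0, 0, 0, 11.6, 0, 3, 0]}}

```text
clock: 5.28
position: [0.5426, -0.1437, 0.0211]
ee_rot: [-0.085, 0.723, 0.679, 0.095]
contact_force: [-0.1, -6.3, 6.3]
width: 0.011
```

>>> {"fn": "drive_tool", "kwargs": {"targets": [0, 0, 0, 9.7, 0, 2.5, 0, 0, 0, 0, 9.7, 0, 2.5, 0, 0, 0, 0, 9.7, 0, 2.5, 0]}}

```text
clock: 5.65
position: [0.5444, -0.1133, 0.0212]
ee_rot: [-0.085, 0.723, 0.679, 0.095]
contact_force: [-0.3, -6.0, 4.5]
width: 0.0113
```

```bash
python3 - <<'E'
from h import *
s=get_state();print(s['clock'],s['position'],s['width'],s['contact_force'],s['moment'])
a=get_image('top');save(a,'t5.png');save(cv2.resize(a[190:290,150:340],None,fx=4,fy=4,interpolation=cv2.INTER_CUBIC),'t5z.png')
E
```

```text
5.65 [ 0.5444 -0.1133  0.0212] 0.011302438554060764 [-0.3177 -5.9815  4.5201] [-0.6103  0.3648  0.1278]
```

View pics/t5z.png

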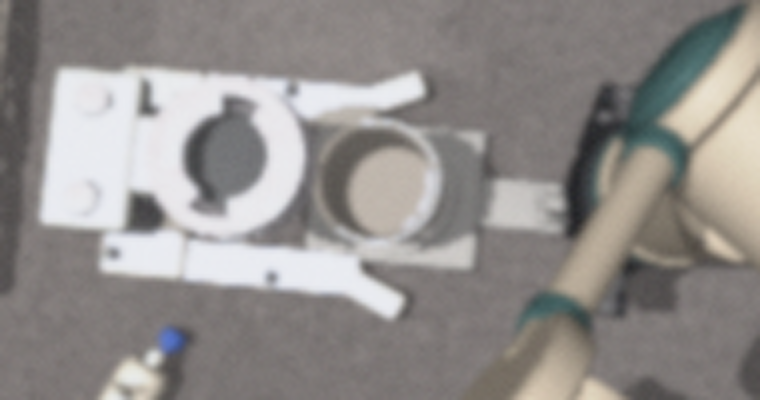

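>>> {"fn": "drive_tool", "kwargs": {"targets": [0, 0, 0, 9.7, 0, 2.5, 0, 0, 0, 0, 9.7, 0, 2.5, 0, 0, 0, 0, 9.7, 0, 2.5, 0, 0, 0, 0, 9.7, 0, 2.5, 0, 0, 0, 0, 9.7, 0, 2.5, 0]}}

```text
clock: 6.32
position: [0.5472, -0.0629, 0.0211]
ee_rot: [-0.086, 0.723, 0.678, 0.095]
contact_force: [-0.2, -4.9, 4.1]
width: 0.0111
```

>>> {"fn": "drive_tool", "kwargs": {"targets": [0, 0, 0, 4.8, 0, 1.3, 0, 0, 0, 0, 4.8, 0, 1.3, 0, 0, 0, 0, 0, 0, 0, 0]}}

```text
clock: 6.7
position: [0.5477, -0.0523, 0.0211]
ee_rot: [-0.087, 0.724, 0.678, 0.095]
contact_force: [-0.7, -3.7, 5.6]
width: 0.0112
```

>>> {"fn": "drive_tool", "kwargs": {"targets": [0, 0, 0, 3.9, 0, 1, 0, 0, 0, 0, 3.9, 0, 1, 0, 0, 0, 0, 0, 0, 0, 0]}}

```text
clock: 7.08
position: [0.5481, -0.0467, 0.0211]
ee_rot: [-0.085, 0.723, 0.679, 0.094]
contact_force: [-2.8, -11.4, 6.2]
width: 0.0113
```

>>> {"fn": "drive_tool", "kwargs": {"targets": [0, 0, 0, 3.9, 0, 1, 0, 0, 0, 0, 0, 0, 0, 0]}}

```text
clock: 7.32
position: [0.5482, -0.0467, 0.0211]
ee_rot: [-0.082, 0.723, 0.68, 0.092]
contact_force: [-6.7, -23.8, 9.0]
width: 0.011
```

```bash
python3 - <<'E'
from h import *
s=get_state();print(s['clock'],s['position'],s['width'],s['contact_force'],s['moment'])
a=get_image('top');save(a,'t6.png');save(cv2.resize(a[190:290,150:340],None,fx=4,fy=4,interpolation=cv2.INTER_CUBIC),'t6z.png')
a=get_image('side');save(a,'s6.png');save(cv2.resize(a[220:400,200:420],None,fx=3.4,fy=3.4,interpolation=cv2.INTER_CUBIC),'s6z.png')
E
```

```text
7.325 [ 0.5482 -0.0467  0.0211] 0.011049126215357575 [ -6.6529 -23.8171   8.9505] [-2.55    1.3226  0.1876]
```

View pics/t6z.png

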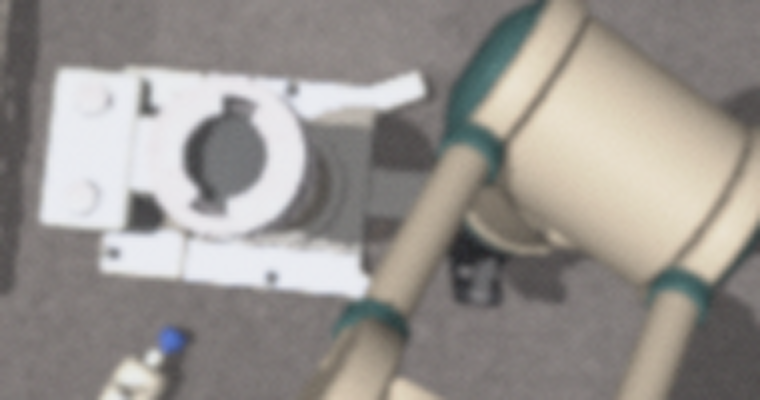

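View pics/s6z.png

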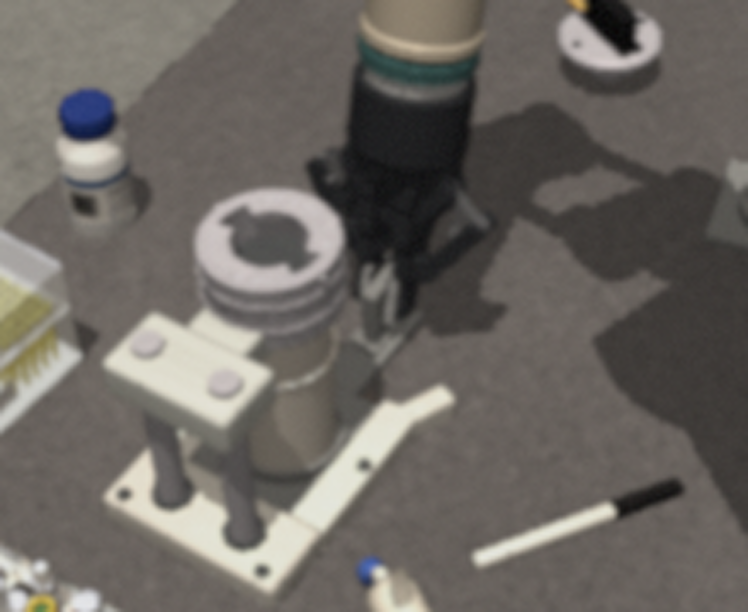

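>>> {"fn": "drive_tool", "kwargs": {"targets": [0, 0, 0, -3, 0, 0, 0, 0, 0, 0, 0, 0, 0, 1, 0, 0, 0, 0, 0, 0, 1, 0, 0, 0, 0, 0, 0, 1, 0, 0, 0, 0, 0, 0, 1, 0, 0, 0, 0, 0, -15, 1, 0, 0, 0, 0, 0, -30, 1, 0, 0, 0, 0, 0, -40, 1, 0, 0, 0, 0, 0, -30, 1]}}

```text
clock: 8.55
position: [0.546, -0.0727, 0.1339]
ee_rot: [-0.086, 0.724, 0.678, 0.096]
contact_force: [0.2, 0.5, -0.5]
width: 0.0854
```

```bash
python3 - <<'E'
from h import *
s=get_state();print(s['clock'],s['position'],s['width'],s['contact_force'],s['qpos'])
plan([.531,-.365,.22],down(56),8,1)
E
```

```text
8.55 [ 0.546  -0.0727  0.1339] 0.08538216926643598 [ 0.2063  0.5102 -0.5483] [-0.4217  0.3403  1.6989  0.2611  1.201  -0.4632]
dist 0.3050532920978913 turn 61.38135831051696
1, -1.7, -7.4, -32.6, 0.6, -19.7, 1,
1, -1.7, -7.4, -33, -4, -18.7, 1,
1, -1.7, -7.4, -32.7, -8.6, -17.7, 1,
1, -1.7, -7.4, -31.8, -13.1, -16.6, 1,
1, -1.7, -7.4, -30.3, -17.4, -15.4, 1,
1, -1.7, -7.4, -28.2, -21.4, -14.2, 1,
1, -1.7, -7.4, -25.5, -25.1, -13, 1,
1, -1.7, -7.4, -22.4, -28.5, -11.9, 1,
```

>>> {"fn": "drive_tool", "kwargs": {"targets": [1, -1.7, -7.4, -32.6, 0.6, -19.7, 1, 1, -1.7, -7.4, -33, -4, -18.7, 1, 1, -1.7, -7.4, -32.7, -8.6, -17.7, 1, 1, -1.7, -7.4, -31.8, -13.1, -16.6, 1, 1, -1.7, -7.4, -30.3, -17.4, -15.4, 1, 1, -1.7, -7.4, -28.2, -21.4, -14.2, 1, 1, -1.7, -7.4, -25.5, -25.1, -13, 1, 1, -1.7, -7.4, -22.4, -28.5, -11.9, 1, 0, 0, 0, 0, 0, 0, 1]}}

```text
clock: 9.68
position: [0.5301, -0.3667, 0.2197]
ee_rot: [0.002, 0.295, 0.955, -0.003]
contact_force: [-1.1, 0.6, 0.4]
width: 0.0854
```

```bash
python3 - <<'E'
from h import *
import pickle
s=get_state();print(s['clock'],s['position'],s['width'],s['contact_force'],s['qpos'],mat(s['ee_rot']).as_matrix())
p=pose(); a=get_image('wrist'); save(a,'w7.png'); pickle.dump(p,open('w7.pkl','wb'))
a=get_image('top');save(a,'t7.png');save(cv2.resize(a[180:290,150:290],None,fx=5.5,fy=5.5,interpolation=cv2.INTER_CUBIC),'t7z.png')
E
```

```text
9.675 [ 0.5301 -0.3667  0.2197] 0.08542813225446431 [-1.133   0.627   0.4278] [-0.7105  0.3839  1.3709 -0.0045  1.3808 -1.6808] [[-0.8255  0.5644  0.0016]
 [ 0.5643  0.8255 -0.0073]
 [-0.0054 -0.0051 -1.    ]]
```

View pics/w7.png

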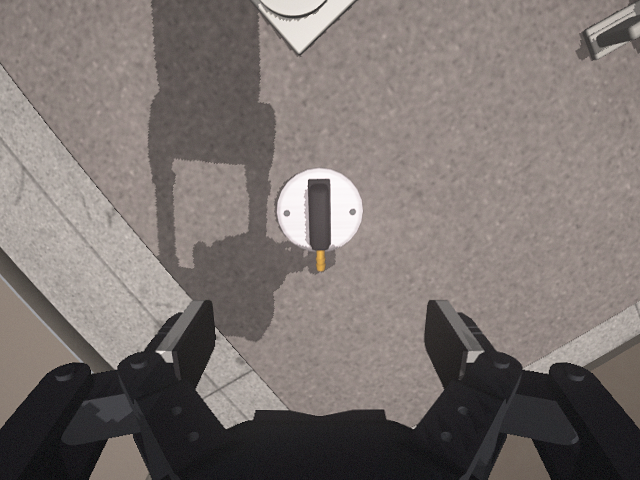

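View pics/t7z.png

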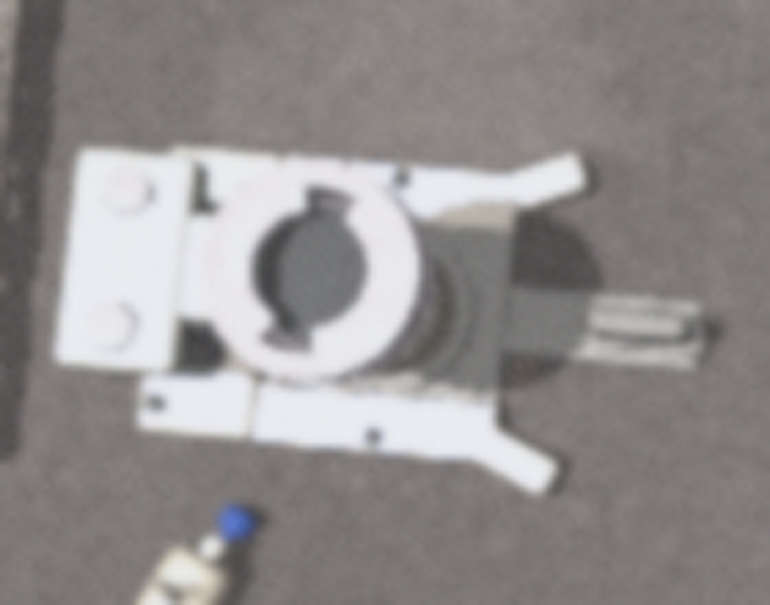

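```bash
python3 - <<'E'
from h import *
import pickle
p=pickle.load(open('w7.pkl','rb')); a=load('w7.png')
save(cv2.resize(a[160:280,260:380],None,fx=5,fy=5,interpolation=cv2.INTER_CUBIC),'w7z.png')
m=((a.min(2)>185)).astype(np.uint8); m[:150]=0;m[290:]=0;m[:,:260]=0;m[:,380:]=0
cs=cv2.findContours(m,0,2)[0]; c=np.vstack([k for k in cs if cv2.contourArea(k)>100]); h=cv2.convexHull(c); e=cv2.fitEllipse(h);print(e)
print('flange',onz('wrist',[e[0]],.038,p),'holes',onz('wrist',[(287,213),(352,212)],.038,p))
f=lambda q:(np.array(q,float)+.5)/5.5-.5+[150,180]
c=onz('top',f([(515,218),(500,385)]),.010);print('rear',c, c.mean(0))
E
```

```text
((319.50640869140625, 209.18328857421875), (81.79904174804688, 85.30854034423828), 94.00891876220703)
flange [[ 0.5292 -0.3669  0.038 ]] holes [[ 0.5154 -0.3935  0.038 ]
 [ 0.5481 -0.3439  0.038 ]]
rear [[0.5981 0.0069 0.01  ]
 [0.5248 0.0107 0.01  ]] [0.5614 0.0088 0.01  ]
```

View pics/w7z.png

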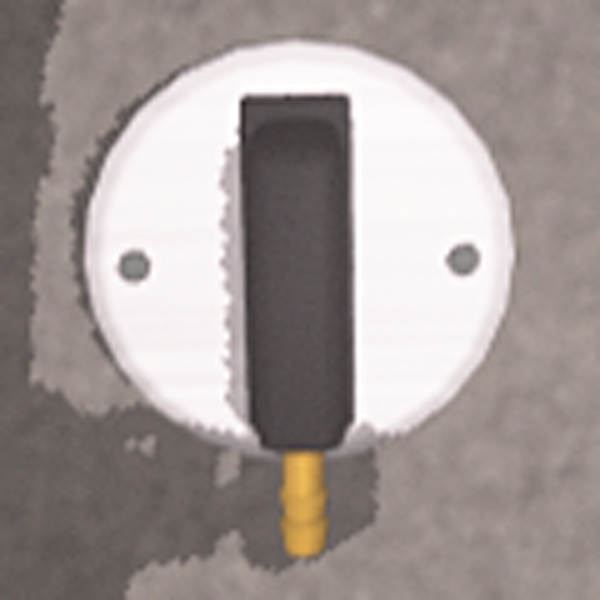

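```bash
python3 - <<'E'
from h import *
import pickle
p=pickle.load(open('w7.pkl','rb')); print(p)
f=lambda q:(np.array(q,float)+.5)/5-.5+[260,160]
H=onz('wrist',f([(134,266),(463,258)]),.038,p);print('holes',H,H.mean(0),np.degrees(np.arctan2(*(H[1]-H[0])[[1,0]])))
d=np.array([np.cos(np.radians(-33.4)),np.sin(np.radians(-33.4)),0])
b=onz('wrist',f([(296.5,97)]),.038,p)[0];print('base end->axis',b,b+.027*d)
t=onz('wrist',f([(299,450)]),.07,p)[0];print('top near end->axis',t,t-.027*d)
E=onz('wrist',f([(300,42)]),.038,p)[0];print('flange far edge->axis',E,E+.04*d)
l=onz('wrist',f([(86,250),(513,250)]),.036,p);print(l.mean(0),np.linalg.norm(l[0]-l[1]))
E
```

```text
(array([ 0.5301, -0.3667,  0.2197]), array([ 0.0018,  0.2954,  0.9554, -0.0032]))
holes [[ 0.5149 -0.3938  0.038 ]
 [ 0.5476 -0.3434  0.038 ]] [ 0.5312 -0.3686  0.038 ] 57.07859338364466
base end->axis [ 0.5062 -0.3518  0.038 ] [ 0.5288 -0.3667  0.038 ]
top near end->axis [ 0.5521 -0.3826  0.07  ] [ 0.5296 -0.3677  0.07  ]
flange far edge->axis [ 0.4985 -0.3458  0.038 ] [ 0.5319 -0.3679  0.038 ]
[ 0.5299 -0.3674  0.036 ] 0.07832881235816642
```

```bash
python3 - <<'E'
from h import *
plan([.5303,-.3676,.042],down(57),5,1)
E
```

```text
dist 0.17635734353552426 turn 1.314115846445943
-0, 0, -0.3, -0.4, -0.4, 35.3, 1,
-0, 0, -0.3, -0.4, -0.5, 35.3, 1,
-0, 0, -0.3, -0.5, -0.5, 35.3, 1,
-0, 0, -0.3, -0.5, -0.5, 35.3, 1,
-0, 0, -0.3, -0.5, -0.5, 35.3, 1,
```

>>> {"fn": "drive_tool", "kwargs": {"targets": [0, 0, -0.3, -0.4, -0.4, 36, 1, 0, 0, -0.3, -0.4, -0.4, 36, 1, 0, 0, -0.3, -0.5, -0.5, 36, 1, 0, 0, -0.3, -0.5, -0.5, 36, 1, 0, 0, 0, 0, 0, 18, 1, 0, 0, 0, 0, 0, 0, 1]}}

```text
clock: 10.52
position: [0.53, -0.3662, 0.0547]
ee_rot: [-0.001, 0.284, 0.959, -0.001]
contact_force: [0.3, -0.1, -0.5]
width: 0.0853
```

```bash
python3 - <<'E'
from h import *
import pickle
s=get_state();print(s['clock'],s['position'],mat(s['ee_rot']).as_matrix()); a=get_image('wrist'); save(a,'w8.png');s=get_state();print(s['position'])
plan([.5303,-.3676,.042],down(57),1,1)
E
```

```text
10.525 [ 0.53   -0.3662  0.0547] [[-0.8388  0.5444 -0.003 ]
 [ 0.5444  0.8388 -0.0021]
 [ 0.0014 -0.0034 -1.    ]]
[ 0.5308 -0.3671  0.0561]
dist 0.014078303456478272 turn 0.2402777743458629
-0.2, 0.1, 0, 0.2, -0.6, 14.1, 1,
```

View pics/w8.png

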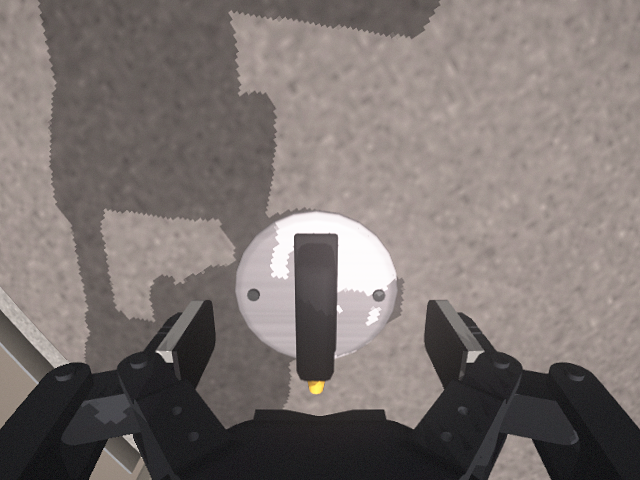

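>>> {"fn": "drive_tool", "kwargs": {"targets": [0, 0, 0, 0, -1, 13, 1, 0, 0, 0, 0, 0, 0, 0, 0, 0, 0, 0, 0, 0, 0, 0, 0, 0, 0, 0, 0, 0, 0, 0, 0, 0, 0, 0, 0, 0, 0, 0, 0, 0, 0, 0], "grip_force": 100}}

```text
clock: 11.32
position: [0.5304, -0.3686, 0.0434]
ee_rot: [0.001, 0.284, 0.959, -0.002]
contact_force: [-0.1, -1.0, 3.0]
width: 0.0144
```

```bash
python3 - <<'E'
from h import *
import pickle
s=get_state();print(s['clock'],s['position'],s['width'],s['contact_force'],mat(s['ee_rot']).as_matrix()); a=get_image('wrist'); save(a,'w9.png')
E
```

```text
11.325 [ 0.5304 -0.3686  0.0434] 0.0144372306577338 [-0.1018 -0.9799  2.9558] [[-0.8387  0.5446  0.0003]
 [ 0.5446  0.8387 -0.0051]
 [-0.003  -0.0041 -1.    ]]
```

View pics/w9.png

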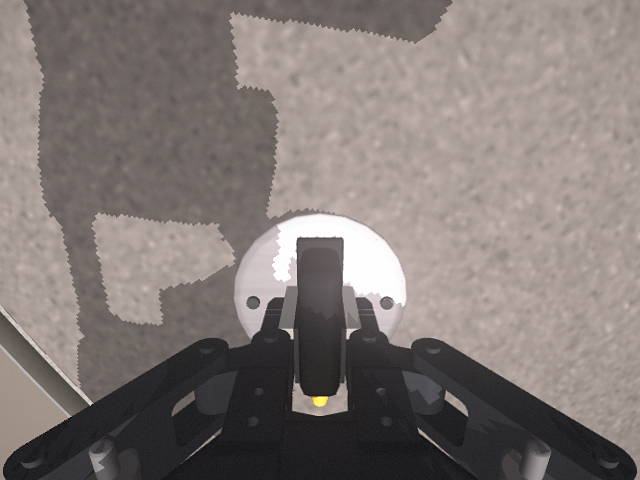

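```bash
python3 - <<'E'
from h import *
a=load('w9.png'); save(cv2.resize(a[200:420,220:420],None,fx=3,fy=3,interpolation=cv2.INTER_CUBIC),'w9z.png')
s=get_state();print(s['clock'],s['position']);p=pose();d=mat(p[1])
for n,uv,z,off in [('bar base',(320,238),.038,.027),('flange',(320,214),.037,.04),('holes',(320,302.5),.038,0),('bartop near',(320,396),.07,-.027)]:
    w=onz('wrist',[uv],z,p)[0]; print(n, d.inv().apply(w-p[0])-[off,0,0])
E
```

```text
11.375 [ 0.5304 -0.3686  0.0434]
bar base [0.0018 0.0004 0.0053]
flange [-0.001   0.0004  0.0063]
holes [-0.0017  0.0003  0.0054]
bartop near [ 0.0009  0.0003 -0.0265]
```

View pics/w9z.png

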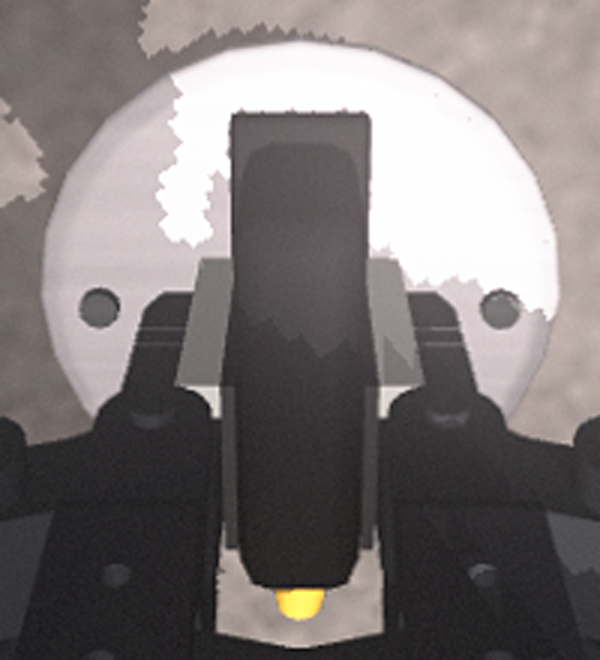

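```bash
python3 - <<'E'
from h import *
s=get_state();Q=mat(s['ee_rot']);P=s['position']
up=P+[0,0,.12]; plan(up,Q,3,0)
plan([.636,.0355,.275],down(74.3),9,0,start=(up,down(57)))
E
```

```text
dist 0.11999999999999998 turn 0.0
0, 0, 0, -0.1, -0.2, -40, 0,
0, 0, 0, -0.1, -0.2, -40, 0,
0, 0, 0, -0.1, -0.2, -40, 0,
dist 0.4323675696654119 turn 17.299999999999997
0, 0, -1.9, 14.6, 44.1, -12.4, 0,
0, 0, -1.9, 13.1, 44.5, -12.4, 0,
0, 0, -1.9, 11.6, 44.9, -12.4, 0,
0, 0, -1.9, 10.1, 45.3, -12.4, 0,
0, 0, -1.9, 8.6, 45.6, -12.4, 0,
0, 0, -1.9, 7.1, 45.9, -12.4, 0,
0, 0, -1.9, 5.5, 46.1, -12.4, 0,
0, 0, -1.9, 4, 46.2, -12.4, 0,
0, 0, -1.9, 2.4, 46.4, -12.4, 0,
```

>>> {"fn": "drive_tool", "kwargs": {"targets": [0, 0, 0, 0, 0, -20, 0, 0, 0, 0, 0, 0, -50, 0, 0, 0, 0, 0, 0, -50, 0]}}

```text
clock: 11.75
position: [0.5294, -0.3673, 0.1628]
ee_rot: [-0.001, 0.284, 0.959, -0.002]
contact_force: [0.8, -0.4, -1.9]
width: 0.0145
```

>>> {"fn": "drive_tool", "kwargs": {"targets": [0, 0, -1.9, 14.6, 44.1, -12.4, 0, 0, 0, -1.9, 13.1, 44.5, -12.4, 0, 0, 0, -1.9, 11.6, 44.9, -12.4, 0, 0, 0, -1.9, 10.1, 45.3, -12.4, 0, 0, 0, -1.9, 8.6, 45.6, -12.4, 0, 0, 0, -1.9, 7.1, 45.9, -12.4, 0, 0, 0, -1.9, 5.5, 46.1, -12.4, 0, 0, 0, -1.9, 4, 46.2, -12.4, 0, 0, 0, -1.9, 2.4, 46.4, -12.4, 0, 0, 0, 0, 0, 0, 0, 0]}}

```text
clock: 13.0
position: [0.637, 0.0401, 0.2727]
ee_rot: [0.0, 0.136, 0.991, -0.001]
contact_force: [0.4, -1.1, -2.1]
width: 0.0142
```

```bash
python3 - <<'E'
from h import *
import pickle
s=get_state();print(s['clock'],s['position'],s['width'],s['contact_force'],s['moment'],mat(s['ee_rot']).as_matrix())
p=pose();a=get_image('wrist'); save(a,'w10.png');pickle.dump(p,open('w10.pkl','wb'))
save(cv2.resize(a[20:220,220:420],None,fx=3,fy=3,interpolation=cv2.INTER_CUBIC),'w10z.png')
E
```

```text
13.0 [0.637  0.0401 0.2727] 0.01419449291676892 [ 0.405  -1.0571 -2.0683] [-0.0614 -0.0058  0.012 ] [[-0.963   0.2695  0.0002]
 [ 0.2695  0.963  -0.0029]
 [-0.001  -0.0027 -1.    ]]
```

View pics/w10.png

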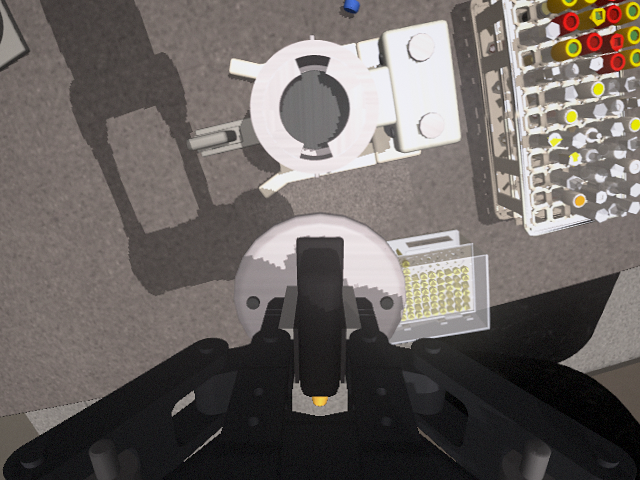

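View pics/w10z.png

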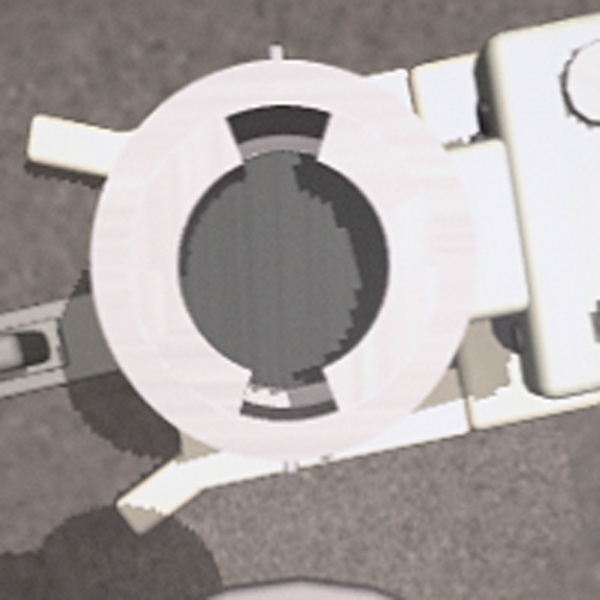

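```bash
python3 - <<'E'
from h import *
import pickle
p=pickle.load(open('w10.pkl','rb'));print(p)
f=lambda q:(np.array(q,float)+.5)/3-.5+[220,20]
c=onz('wrist',f([(227,117),(331,112),(241,413),(338,409)]),.178,p);print(c,c.mean(0))
v=c[:2].mean(0)-c[2:].mean(0);print(np.degrees(np.arctan2(v[1],v[0])),np.linalg.norm(v))
for i,j in((0,1),(2,3)):print(np.linalg.norm(c[i]-c[j]))
b=onz('wrist',f([(179,265),(390,265)]),.178,p);print(b.mean(0),np.linalg.norm(b[0]-b[1]))
o=onz('wrist',f([(91,259),(477,259)]),.178,p);print(o.mean(0),np.linalg.norm(o[0]-o[1]))
print(onz('wrist',f([(276,58)]),.178,p))
a=load('w10.png')
for uvs in [[('bar base',(320,238),.0054,.027),('flange',(320,214),.006,.04),('holes',(320,302.5),.0054,0),('bartop near',(320,396),-.0266,-.027)]]:
  for n,uv,zt,off in uvs:
    w=onz('wrist',[uv],p[0][2]-zt,p)[0]; print(n, mat(p[1]).inv().apply(w-p[0])-[off,0,0])
E
```

```text
(array([0.637 , 0.0401, 0.2727]), array([ 0.0003,  0.136 ,  0.9907, -0.0014]))
[[0.5233 0.0568 0.178 ]
 [0.5281 0.0771 0.178 ]
 [0.5806 0.0429 0.178 ]
 [0.5854 0.063  0.178 ]] [0.5544 0.06   0.178 ]
166.23303966169095 0.059003773099504206
0.02088409832785399
0.02072599806616494
[0.554  0.0601 0.178 ] 0.04362191705104618
[0.5527 0.0603 0.178 ] 0.07982416259479012
[[0.5154 0.0693 0.178 ]]
bar base [0.0017 0.0003 0.0054]
flange [-0.001   0.0003  0.006 ]
holes [-0.0018  0.0003  0.0054]
bartop near [ 0.0009  0.0002 -0.0266]
```

```bash
python3 - <<'E'
from h import *
plan([.5542,.060,.235],down(76.2),4,0)
E
```

```text
dist 0.09273371878220052 turn 1.963847510058582
-0.1, -0, -0.5, 21.2, -0.2, 9.3, 0,
-0.1, -0, -0.5, 21.3, -0.1, 9.3, 0,
-0.1, -0, -0.5, 21.3, 0.1, 9.3, 0,
-0.1, -0, -0.5, 21.3, 0.3, 9.3, 0,
```

>>> {"fn": "drive_tool", "kwargs": {"targets": [-0.1, 0, -0.5, 21.2, -0.2, 9.3, 0, -0.1, 0, -0.5, 21.3, -0.1, 9.3, 0, -0.1, 0, -0.5, 21.3, 0.1, 9.3, 0, -0.1, 0, -0.5, 21.3, 0.3, 9.3, 0, 0, 0, 0, 0, 0, 0, 0]}}

```text
clock: 13.68
position: [0.5518, 0.058, 0.2341]
ee_rot: [-0.002, 0.122, 0.993, 0.001]
contact_force: [0.6, -0.3, -0.9]
width: 0.0145
```

```bash
python3 - <<'E'
from h import *
import pickle
s=get_state();print(s['clock'],s['position'],s['contact_force'],s['moment'],mat(s['ee_rot']).as_matrix(),s['qpos'])
p=pose();a=get_image('wrist'); save(a,'w11.png')
s=get_state();print(s['position'])
a=get_image('side'); save(cv2.resize(a[180:340,220:400],None,fx=3.6,fy=3.6,interpolation=cv2.INTER_CUBIC),'s11.png')
plan([.5542,.060,.230],down(76.2),1,0)
E
```

```text
13.675 [0.5518 0.058  0.2341] [ 0.6115 -0.2974 -0.9272] [-0.0172  0.0222  0.004 ] [[-0.9705  0.2412 -0.0029]
 [ 0.2412  0.9705  0.0018]
 [ 0.0032  0.0011 -1.    ]] [-0.0219  0.2454  1.5409  0.0018  1.3583 -1.3495]
[0.5537 0.0578 0.2348]
dist 0.0057559603408535625 turn 0.2172337949911743
0.1, 0.1, -0.2, 1, 1.9, 5.3, 0,
```

View pics/w11.png

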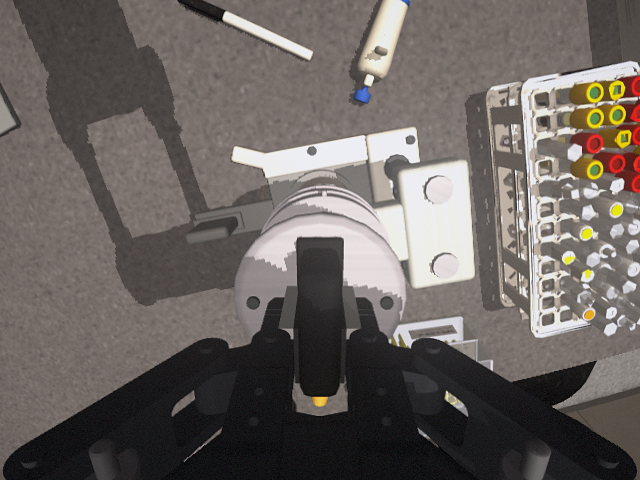

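View pics/s11.png

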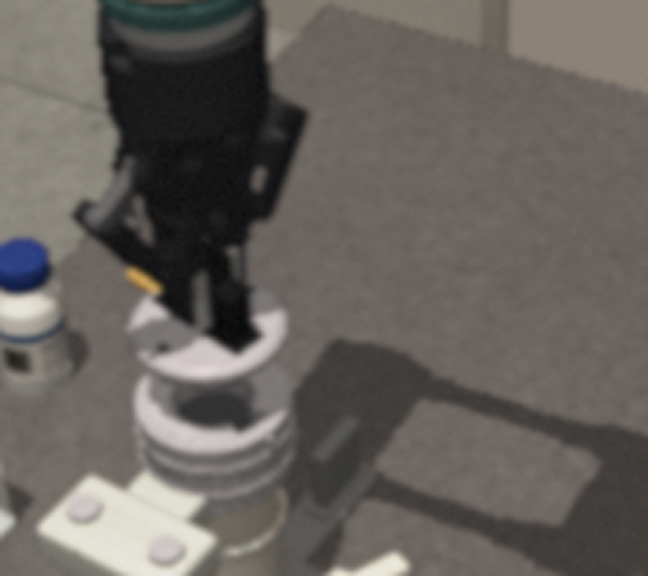

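>>> {"fn": "drive_tool", "kwargs": {"targets": [0, 0, 0, 0, 0, 0, 0, 0, 0, 0, 0, 0, 0, 0, 0, 0, 0, 0, 0, 0, 0]}}

```text
clock: 14.15
position: [0.5547, 0.0588, 0.2353]
ee_rot: [0.0, 0.121, 0.993, 0.001]
contact_force: [0.2, 0.3, -2.4]
width: 0.0143
```

```bash
python3 - <<'E'
from h import *
for i in range(6):
    s=get_state();print(s['clock'],s['position'],s['qd'][:3],s['qpos']);get_image('top' if i<5 else 'wrist')
E
```

```text
14.15 [0.5547 0.0588 0.2353] [ 0.0017 -0.0006  0.0046] [-0.0207  0.247   1.5357  0.0024  1.3578 -1.3493]
14.2 [0.5546 0.0589 0.2353] [ 0.0032 -0.0011  0.0033] [-0.0206  0.2468  1.5359  0.0024  1.3577 -1.3493]
14.25 [0.5545 0.0589 0.2353] [ 0.0008 -0.0026  0.0025] [-0.0206  0.2468  1.5361  0.0024  1.3578 -1.3493]
14.3 [0.5544 0.0589 0.2353] [ 0.0003 -0.0004  0.0015] [-0.0205  0.2467  1.5362  0.0025  1.3578 -1.3494]
14.35 [0.5543 0.059  0.2353] [ 0.0011 -0.002   0.0014] [-0.0204  0.2466  1.5363  0.0025  1.3578 -1.3494]
14.4 [0.5543 0.059  0.2353] [ 0.0014 -0.0001 -0.0004] [-0.0205  0.2465  1.5363  0.0025  1.3577 -1.3493]
```

>>> {"fn": "drive_tool", "kwargs": {"targets": [0, 0, 0, 0, 1, 8, 0, 0, 0, 0, 0, 0, 8, 0, 0, 0, 0, 0, 0, 7, 0, 0, 0, 0, 0, 0, 0, 0, 0, 0, 0, 0, 0, 0, 0]}}

```text
clock: 15.08
position: [0.5547, 0.0599, 0.2124]
ee_rot: [0.0, 0.121, 0.993, 0.001]
contact_force: [-0.2, 0.2, -1.7]
width: 0.0138
```

>>> {"fn": "drive_tool", "kwargs": {"targets": [0, 0, 0, 0, 0, 3, 0, 0, 0, 0, 0, 0, 3, 0, 0, 0, 0, 0, 0, 0, 0, 0, 0, 0, 0, 0, 0, 0]}}

```text
clock: 15.58
position: [0.5546, 0.06, 0.2063]
ee_rot: [0.0, 0.121, 0.993, 0.001]
contact_force: [0.1, -0.5, -1.6]
width: 0.0141
```

>>> {"fn": "drive_tool", "kwargs": {"targets": [0, 0, 0, 0, 0, 2.5, 0, 0, 0, 0, 0, 0, 2.5, 0, 0, 0, 0, 0, 0, 0, 0]}}

```text
clock: 15.95
position: [0.5543, 0.06, 0.2009]
ee_rot: [0.0, 0.121, 0.993, 0.001]
contact_force: [0.2, -1.2, -1.2]
width: 0.0145
```

>>> {"fn": "drive_tool", "kwargs": {"targets": [0, 0, 0, 0, 0, 3, 0, 0, 0, 0, 0, 0, 3, 0, 0, 0, 0, 0, 0, 0, 0]}}

```text
clock: 16.32
position: [0.5547, 0.06, 0.1958]
ee_rot: [0.001, 0.121, 0.993, 0.001]
contact_force: [-0.5, 0.2, 3.7]
width: 0.0141
```

>>> {"fn": "drive_tool", "kwargs": {"targets": [0, 0, 0, 0, 0, 3, 0, 0, 0, 0, 0, 0, 3, 0, 0, 0, 0, 0, 0, 0, 0, 0, 0, 0, 0, 0, 0, 0]}}

```text
clock: 16.82
position: [0.5548, 0.0601, 0.1914]
ee_rot: [0.001, 0.121, 0.993, 0.001]
contact_force: [-3.9, 0.5, 12.2]
width: 0.0143
```

>>> {"fn": "drive_tool", "kwargs": {"targets": [0, 0, 5, 0, 0, 0, 0, 0, 0, 8, 0, 0, 0, 0, 0, 0, 8, 0, 0, 0, 0, 0, 0, 0, 0, 0, 0, 0, 0, 0, 0, 0, 0, 0, 0]}}

```text
clock: 17.45
position: [0.5554, 0.0602, 0.1914]
ee_rot: [0.002, 0.3, 0.954, 0.002]
contact_force: [-2.4, 0.9, 11.8]
width: 0.0146
```

```bash
python3 - <<'E'
from h import *
s=get_state();M=mat(s['ee_rot']).as_matrix();print(s['clock'],s['position'],s['contact_force'],s['moment'],np.degrees(np.arctan2(M[1,1],M[0,1])),M[:,2],s['width'])
E
```

```text
17.45 [0.5554 0.0602 0.1914] [-2.3836  0.9067 11.7879] [-0.0678  0.5274 -0.205 ] 55.08274332934665 [ 0.0043  0.0026 -1.    ] 0.014578906660317107
```

>>> {"fn": "drive_tool", "kwargs": {"targets": [0, 0, 9, 0, 0, 0, 0, 0, 0, 9, 0, 0, 0, 0, 0, 0, 9, 0, 0, 0, 0, 0, 0, 9, 0, 0, 0, 0, 0, 0, 9, 0, 0, 0, 0, 0, 0, 5, 0, 0, 0, 0, 0, 0, 0, 0, 0, 0, 0, 0, 0, 0, 0, 0, 0, 0]}}

```text
clock: 18.45
position: [0.5563, 0.0606, 0.1916]
ee_rot: [0.001, 0.675, 0.738, 0.003]
contact_force: [-0.5, 1.1, 10.8]
width: 0.014
```

```bash
python3 - <<'E'
from h import *
s=get_state();M=mat(s['ee_rot']).as_matrix();print(s['clock'],s['position'],s['contact_force'],s['moment'],np.degrees(np.arctan2(M[1,1],M[0,1])),M[:,2],s['width'])
E
```

```text
18.45 [0.5563 0.0606 0.1916] [-0.522   1.0871 10.8097] [ 0.1197  0.2685 -0.1408] 5.084588226548047 [ 0.0063  0.0035 -1.    ] 0.014007442285368826
```

>>> {"fn": "drive_tool", "kwargs": {"targets": [0, 0, 4, 0, 0, 0, 0, 0, 0, 4, 0, 0, 0, 0, 0, 0, 3, 0, 0, 0, 0, 0, 0, 0, 0, 0, 0.5, 0, 0, 0, 0, 0, 0, 0, 0]}}

```text
clock: 19.08
position: [0.5545, 0.061, 0.1915]
ee_rot: [-0.0, 0.742, 0.671, 0.002]
contact_force: [-4.6, 2.1, 16.5]
width: 0.014
```

```bash
python3 - <<'E'
from h import *
s=get_state();M=mat(s['ee_rot']).as_matrix();print(s['clock'],s['position'],s['contact_force'],s['moment'],np.degrees(np.arctan2(M[1,1],M[0,1])),M[:,2],s['width'])
import pickle
p=pose();a=get_image('wrist'); save(a,'w12.png')
a=get_image('side'); save(cv2.resize(a[180:340,220:400],None,fx=3.6,fy=3.6,interpolation=cv2.INTER_CUBIC),'s12.png')
E
```

```text
19.075 [0.5545 0.061  0.1915] [-4.5984  2.0718 16.468 ] [0.3204 0.9415 0.8446] -5.726715579079453 [ 0.003   0.0035 -1.    ] 0.014013493507055797
```

View pics/w12.png

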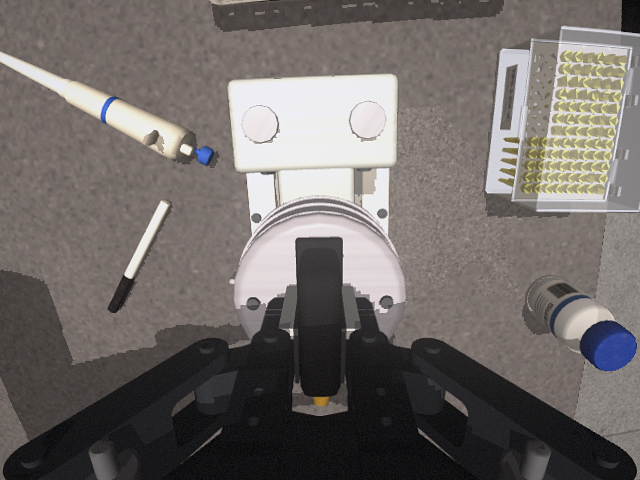

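View pics/s12.png

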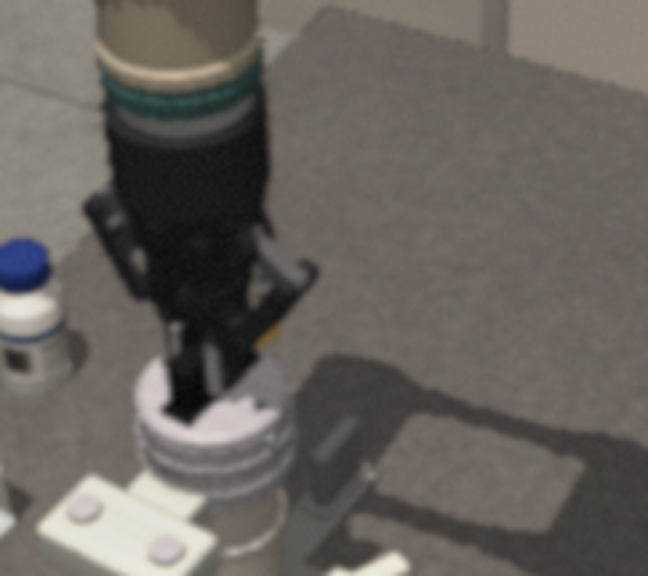

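>>> {"fn": "drive_tool", "kwargs": {"targets": [0, 0, 0, 0, 0, 0.5, 0, 0, 0, 0, 0, 0, 0, 0, 0, 0, 0, 0, 0, 0, 0, 0, 0, 0, 0, 0, 0, 0]}}

```text
clock: 19.68
position: [0.5545, 0.061, 0.1915]
ee_rot: [-0.0, 0.742, 0.671, 0.002]
contact_force: [-5.8, 1.7, 18.7]
width: 0.0143
```

```bash
python3 - <<'E'
from h import *
for i in range(4):
    s=get_state();M=mat(s['ee_rot']).as_matrix();print(s['clock'],s['position'],s['contact_force'],s['moment'],np.degrees(np.arctan2(M[1,1],M[0,1])),M[:,2],s['width']);a=get_image('top')
save(a,'t13.png');save(get_image('side'),'s13.png')
save(cv2.resize(a[180:290,150:340],None,fx=4,fy=4,interpolation=cv2.INTER_CUBIC),'t13z.png')
f=lambda q:(np.array(q,float)+.5)/4-.5+[150,180]
E
```

```text
19.675 [0.5545 0.061  0.1915] [-5.7983  1.7442 18.6544] [0.2856 1.1039 0.9402] -5.722523179100706 [ 0.0034  0.0035 -1.    ] 0.014317261059487246
19.725 [0.5545 0.061  0.1915] [-5.9016  2.8868 17.9444] [0.2817 1.1501 0.8753] -5.72084064684923 [ 0.0033  0.0035 -1.    ] 0.014618368233939144
19.775 [0.5545 0.061  0.1915] [-5.8694  2.4416 18.7454] [0.3162 1.1285 0.8994] -5.722044279903092 [ 0.0033  0.0035 -1.    ] 0.014088215063159952
19.825 [0.5545 0.061  0.1915] [-5.0717  1.866  18.6719] [0.306  1.1234 0.9227] -5.720756448889063 [ 0.0034  0.0035 -1.    ] 0.01446129506716011
```

View pics/t13z.png

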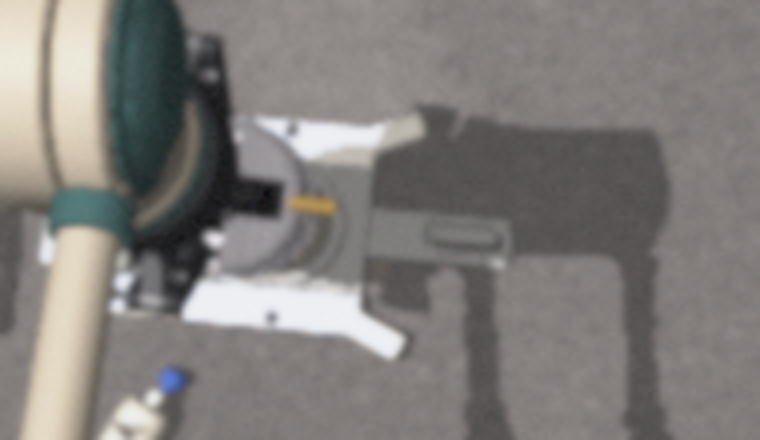

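View pics/s13.png

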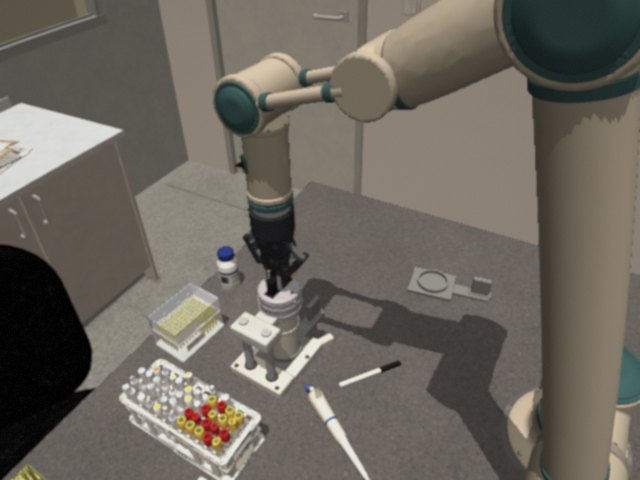

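```bash
python3 -c "
from rig import sign_off,get_state
print(sign_off()); print(get_state()['clock'],get_state()['position'],get_state()['contact_force'])"
```

```text
the job is handed in; nothing more can be done
None
the job is handed in; nothing more can be done
```

I slid the carrier with its beaker into the slot, then fitted the cap into the filter head and handed the job in at about 20 s. The arm was still gripping the cap bar and pressing it down. The rig gave no verdict.

**Carrier:** I gripped it by the handle fin, lined it up with the slot and pushed until it stopped. It took about 24 N there and moved no further. The tool position at the stop put the carrier within about 1 mm of home. The camera pictures agree with this to about 2 mm, and the side view shows the beaker upright under the head.

**Cap:** The lugs went into the entry slots with no side force, and the cap reached flush with the tool at z = 0.1915 m, against 0.1914 m expected. It turned about 82° clockwise by tool angle against the nominal 80°; the excess is within measuring error and give in the grip. The turning moment rose to about 0.9 N m at the stop.

**Last checks:**
- The last four readings were steady, with about 18 N of downward push and no movement. Grip force was set to 100 N.
- The bottle, tip box and marker look unmoved in the last side view. I only checked them by eye.
- The arm partly blocked the top view at the end, so I did not re-measure the carrier after fitting the cap. What was visible of it had not shifted.
- Early position readings varied by 1–2 mm because the arm was still settling. I waited for it to settle before fitting the cap.
- The top camera disagreed with the arm by 2–3 mm, so I used the wrist camera to locate the head.

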